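# Lock a tray stop in the topping stand's T-slot

## Task

Fit the loose red-handled stop to the sloped topping stand so that the ramekin tray cannot slide along it: take it from its white block and drop its T-head into the slot in the open part of the deck, its collar at least 40 mm clear of the tray. Slide it along until its white collar is under the tray's rim and snug against the tray's wall, then turn it a quarter turn, either way, so that it is locked with its bar square across the slot, and let go. Do not shift or tip the tray, and leave the other things on the bench alone.

Things in the scene. Friction and masses are not known exactly. Their poses are not given: they have to be found in the camera images.
- deck: dark sloped deck of the stand, 560 mm along the slot, 170 mm up the 28 deg slope. Origin: middle of the T-slot's mouth, in the deck's surface. x points up the slope (away from the robot), y along the slot (left), z straight out of the deck. Slot: y = -280 to +280 mm, mouth 16 mm wide, lips 5 mm thick, channel under them 28 mm wide, 13 mm deep. Lip 29 mm high at the front edge (x = -85 mm).
- stop: loose stop, 150 g. Origin on its axis at the collar's underside, z towards the handle, x along bar and T-head (parallel). Steel T-head 24 (x) by 12 mm (y), z = -14.5 to -7, its lowest 3 mm stepped in 1.5 mm; white collar 44 mm across, z = 0 to 14; stem 14 mm thick; red bar 40 (x) by 12 mm (y), z = 37 to 63. It starts upright in a hole of the white block, collar on the block's top.
- stop_grip (a point): centre of the loose stop's red bar, on its axis, 50 mm above the collar's underside; axes as stop. Collar (nylon) and bolt slide easily (friction about 0.2). With the bar along the slot the head passes the mouth; with the collar on the deck and the bar across the slot the head lies 2 mm under the lips and cannot come out. The same after a half turn.
- stop_collar (a point): the middle of the underside of the loose stop's white collar, on the stop's axis; axes as stop
- carrier: ramekin tray: shallow steel pan (0.9 kg, loose) with six white ramekins, lying on the deck across the slot, its left side against the stop already locked. Origin: middle of its underside; axes as deck. Walls 20 mm high, 137 mm (x) by 240 mm (y) outside; the rim (z = 20 to 23) overhangs them by 12 mm all round; ramekins up to z = 44. Collar on right-hand wall: stop axis at y = -142 mm.
- carrier_wall (a point): middle of the tray's right-hand wall, 10 mm above the deck: where the collar is to touch; axes as carrier
- set_stop: the second stop, just like the loose one, already locked (fixed) in the slot at the tray's left side; origin in the plane of its collar's underside on its axis
- block: white plastic parking block, fixed on the bench, 70 mm (x) by 130 mm (y), 30 mm high, with two square holes 30 mm wide and 20 mm deep at y = +32 mm (the loose stop stands in it) and y = -32 mm (empty). Origin: middle of its underside.
- mill: dark wooden pepper mill, 54 mm across, 160 mm high, loose on the bench; origin at the middle of its foot
- squeeze: yellow squeeze bottle, 58 mm across, 190 mm high, loose on the bench; origin at the middle of its foot
- ramekins: stack of three white ramekins, 76 mm across, 68 mm high, loose on the bench; origin at the middle of its foot
Mind the look-alikes: they are no part of the job. Leave any purple look-alike of the stop alone.

How it is judged (in metres and radians):
On the way, in this order (a step that is already met when the one before it is completed fails the run):
1. the stop's T-head is down in the slot, the bar along the slot, the collar on the deck and at least 40 mm clear of the tray's wall (z of stop_collar in the frame of deck between -0.003 and 0.004 m and x of stop_collar in the frame of deck between -0.006 and 0.006 m and angle between the x axis of stop and the y axis of deck, either way round below 0.35 rad and y of stop_collar in the frame of carrier below -0.182 m), for 0.1 s.
2. still down in the slot with the bar along it, the stop has been slid up to the tray: collar within 5 mm of its wall (z of stop_collar in the frame of deck below 0.004 m and angle between the x axis of stop and the y axis of deck, either way round below 0.5 rad and y of stop_collar in the frame of carrier above -0.147 m), for 0.1 s.
At the end, for the whole second after the job is handed in: The stop stands in the slot with its collar on the deck (within 4 mm, upright to the deck within 7 deg), its bar square across the slot (within 17 deg), its collar within 5 mm of the tray's right-hand wall; the tray lies flat on the deck, and both are at rest (angle between the x axis of stop and the x axis of deck, either way round below 0.3 rad and angle between the z axis of stop and the z axis of deck, either way round below 0.12 rad and z of stop_collar in the frame of deck between -0.003 and 0.004 m and x of stop_collar in the frame of deck between -0.006 and 0.006 m and y of stop_collar in the frame of carrier between -0.147 and -0.135 m and linear speed of each of stop, carrier below 0.01 m/s and angle between the z axis of carrier and the z axis of deck, either way round below 0.05 rad); the robot touches nothing.
It fails at once if the tray is shifted by more than 12 mm (distance of carrier from where it was at the start of the episode above 0.012 m).
It fails at once if the tray is tipped (angle between the z axis of carrier and the z axis of deck, either way round above 0.12 rad).
It fails at once if another thing on the bench is moved by more than 25 mm (distance of any of mill, squeeze, ramekins from where it was at the start of the episode above 0.025 m).
It also fails if it takes over 51 s, if anything falls off the work surface, if the arm or the gripper's body presses on something with over 40 N, if the wrist force passes 120 N, or if a joint passes its speed limit or range.

## Robot

A 6-joint arm with a two-finger parallel gripper is mounted at the origin on the work surface. World frame = base frame: x ahead of the robot, y to its left, z up, the work surface at z = 0. Lengths are in mm, angles in rad, forces in N, time in s.
With the tool pointing down it reaches from about 250 to 775 mm from the base axis. Payload 4 kg.
Tool frame: the origin (TCP) lies between the finger pads; the fingertips stand 22 mm ahead of it and the grasp point (between the pads) lies 3 mm ahead of it (bot.tip_extent is the distance from the TCP to the fingertips, in mm); z points along the fingers, y is the direction in which the jaws open and shut (so a half turn about z gives the same grasp; the last joint's range is limited). The gripper opens to 94 mm and grips with 3 to 60 N. Pads are 16 mm wide; open, the fingers measure 119 mm over their backs; the gripper's body (75 mm by 177 mm) begins 78 mm behind the grasp point.
Start: joints at [-1.305, 0.087, 1.371, -0, 1.684, -0.103], TCP at [198.271, -513.037, 227.506] pointing down, gripper open.
Joint ranges: [-3.1, 3.1], [-0.76, 2.03], [0.27, 2.55], [-1.08, 4.22], [0.17, 2.65], [-2.57, 2.57]. Speed limits (rad/s): [2.79, 2.79, 3.14, 3.14, 3.14, 3.14].

## Interface

Orientations are given as a unit quaternion [w, x, y, z].
In Python, from bench import bot gives the robot as it stands. Calls block until the motion is done:
- bot.move_to(position, orientation): joint-space move of the TCP to a pose.
- bot.servo_line(position, ori=None, max_speed=150, threshold=None): straight line of the TCP; ori=None keeps the orientation; max_speed is the mean speed in mm/s. With threshold (N) it stops when the force on the tool has changed by that much, and returns True; else False.
- bot.movej(angles): joint-space move.
- bot.open_gripper() and bot.grab(grip_force=None): open the fingers fully, or close them until they stop; grip_force is the grip in N (None keeps the last).
- bot.hold(seconds).
- bot.inverse_kinematics(position, orientation): joint angles nearest the present ones, or None.
- bot.get_image(name): name is "scene" or "top" or "wrist"; returns a dict with "img" (400x640x3 uint8, red, green, blue), "vertical_fov" (degrees; the focal length in pixels is half the picture's height over the tangent of half this angle, whatever the lens; pixels are square), "cx", "cy" (the principal point, pixels), "pose" (4x4, takes a point from camera to world coordinates); the wrist camera has in their place "T_tool_cam" (4x4, takes a point from camera to tool coordinates, whose origin is the TCP and whose axes are the flange's). Camera axes: x right, y up, looking along -z (the intrinsics and any distortion apply to the point x, -y, -z); pixel columns grow to the right and rows downward; lengths in mm; the calibration is good to about 2 mm. A picture is of the moment at which its call begins: read the wrist's pose just before it. There is no depth.
A pose or a line that the arm cannot do raises bot.MotionError and nothing moves.
- bot.job_done(): hands the job in, once; it reports no verdict.
Readings, each from a call of its own:
- bot.get_clock(): time.
- bot.get_qpos(): joint angles.
- bot.get_joint_vel(): joint speeds.
- bot.get_joint_torque(): joint torques, N m.
- bot.get_tcp_pos(): TCP position.
- bot.get_eef_rot(): TCP orientation.
- bot.get_wrist_force(): force on the tool from outside, world axes, zero at the start.
- bot.get_torque(): the same for the moment, N m.
- bot.get_grip_width(): opening from 0.0 (shut) to 1.0 (fully open).
Only numpy, scipy, OpenCV 4.12 (cv2) and the standard library are available. Lean on these libraries where they do the work, as an engineer would, in place of code of your own. Each camera call takes 0.05 s, during which the arm holds its last target. There are 200 camera calls.

## Working session

There is one attempt and no reset: what is moved stays moved. The work goes in short steps, each a Python script; the robot and the scene stay as the last script left them, time stands still between calls to the robot, and variables do not carry over. Pictures are saved under pics/ and viewed, about 8 in all and at most 12, crops included, and the job is handed in when it is done.

```bash
ls; mkdir -p pics; python3 - <<'E'
from bench import bot
import cv2,numpy as np
for n in ["scene","top","wrist"]:
    d=bot.get_image(n); cv2.imwrite(f"pics/{n}0.png",d["img"][:,:,::-1])
    print(n,{k:(np.round(v,4).tolist() if k!="img" else v.shape) for k,v in d.items()})
print(bot.get_eef_rot(),bot.get_tcp_pos(),bot.get_clock(),bot.tip_extent)
E
```

```text
pics
scene {'img': (400, 640, 3), 'vertical_fov': 54.165, 'cx': 312.7479, 'cy': 208.1072, 'pose': [[-0.0594, -0.6209, 0.7816, 1336.9945], [0.9982, -0.0452, 0.0399, 17.7412], [0.0106, 0.7826, 0.6225, 732.8181], [0.0, 0.0, 0.0, 1.0]]}
top {'img': (400, 640, 3), 'vertical_fov': 44.4972, 'cx': 317.1703, 'cy': 193.4663, 'pose': [[0.0105, 0.9925, -0.1217, 347.8439], [-0.9999, 0.0105, -0.0009, 4.0977], [0.0004, 0.1217, 0.9926, 1686.136], [0.0, 0.0, 0.0, 1.0]]}
wrist {'img': (400, 640, 3), 'vertical_fov': 69.6482, 'cx': 322.1501, 'cy': 195.4615, 'T_tool_cam': [[-0.0014, 0.9725, 0.2328, 66.5337], [1.0, 0.0011, 0.0014, -0.4205], [0.0011, 0.2328, -0.9725, -156.6939], [0.0, 0.0, 0.0, 1.0]]}
[-8.06762187e-04  9.83043736e-01  1.83369461e-01 -5.82766197e-05] [ 198.17612273 -512.66120799  226.61531312] 0.15 22.0
```

View pics/scene0.png

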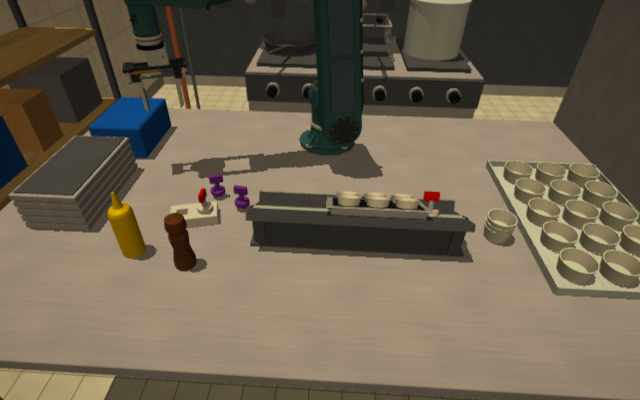

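View pics/top0.png

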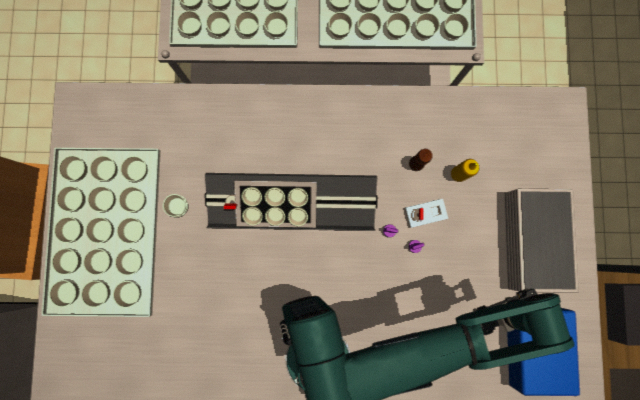

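```bash
cat > h.py <<'E'
from bench import bot
import cv2,numpy as np
from scipy.spatial.transform import Rotation as R
def q2R(q): return R.from_quat(np.r_[q[1:],q[0]]).as_matrix()
def R2q(M): q=R.from_matrix(M).as_quat(); return np.r_[q[3],q[:3]]
def shot(name,save=None):
    T=np.eye(4)
    if name=="wrist":
        T[:3,3]=bot.get_tcp_pos(); T[:3,:3]=q2R(bot.get_eef_rot())
    d=bot.get_image(name)
    d["pose"]=T@np.array(d["T_tool_cam"]) if name=="wrist" else np.array(d["pose"])
    if save:
        cv2.imwrite(f"pics/{save}.png",d["img"][:,:,::-1]); np.savez(f"pics/{save}.npz",**d)
    return d
def load(save): return dict(np.load(f"pics/{save}.npz"))
def ray(d,uv):
    f=200/np.tan(np.radians(float(d["vertical_fov"]))/2)
    v=np.array([(uv[0]-float(d["cx"]))/f,-(uv[1]-float(d["cy"]))/f,-1.0])
    P=d["pose"]; v=P[:3,:3]@v
    return P[:3,3],v/np.linalg.norm(v)
def onplane(d,uv,p0=(0,0,0),n=(0,0,1)):
    o,v=ray(d,uv); n=np.array(n,float)
    return o+v*(n@(np.array(p0,float)-o))/(n@v)
def proj(d,p):
    f=200/np.tan(np.radians(float(d["vertical_fov"]))/2)
    P=d["pose"]; c=P[:3,:3].T@(np.array(p)-P[:3,3])
    return np.array([float(d["cx"])-f*c[0]/c[2],float(d["cy"])+f*c[1]/c[2]])
def tri(obs):
    A=np.zeros((3,3));b=np.zeros(3);rs=[ray(d,uv) for d,uv in obs]
    for o,v in rs:
        M=np.eye(3)-np.outer(v,v);A+=M;b+=M@o
    p=np.linalg.solve(A,b)
    return p,max(np.linalg.norm(np.cross(p-o,v)) for o,v in rs)
def blob(img,lo,hi,amin=40):
    h=cv2.cvtColor(img,cv2.COLOR_RGB2HSV)
    m=cv2.inRange(h,lo,hi) 
    n,l,s,c=cv2.connectedComponentsWithStats(m)
    return m,[(int(s[i,4]),c[i].round(1).tolist(),s[i,:4].tolist()) for i in range(1,n) if s[i,4]>=amin]
E
python3 - <<'E'
from h import *
d=shot("top")
for n,uv,z in [("block",(426,213),30),("stop",(420,213),80),("mill",(420,160),100),("squeeze",(465,170),100),("deckR front",(377,229),29),("deckR back",(377,177),109),("deckL",(206,202),69),("trayR",(316,202),90),("purple",(390,231),50),("purple",(415,246),50)]:
    print(n,onplane(d,uv,(0,0,z)).round())
q=[0,1,0,0]
bot.move_to([430,-380,230],q); a=shot("wrist","w1")
bot.move_to([430,-260,230],q); b=shot("wrist","w2")
print(bot.get_clock())
E
```

```text
block [ 488. -365.   30.]
stop [ 484. -334.   80.]
mill [ 657. -332.  100.]
squeeze [ 625. -480.  100.]
deckR front [ 432. -198.   29.]
deckR back [ 597. -189.  109.]
deckL [514. 375.  69.]
trayR [515.   9.  90.]
purple [ 425. -239.   50.]
purple [ 376. -322.   50.]
1.8917
```

View pics/w1.png

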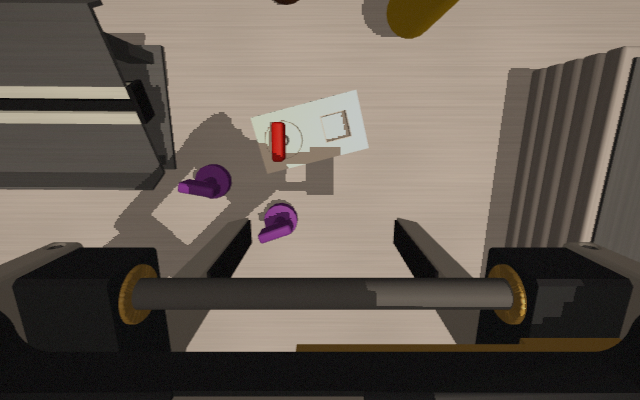

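View pics/w2.png

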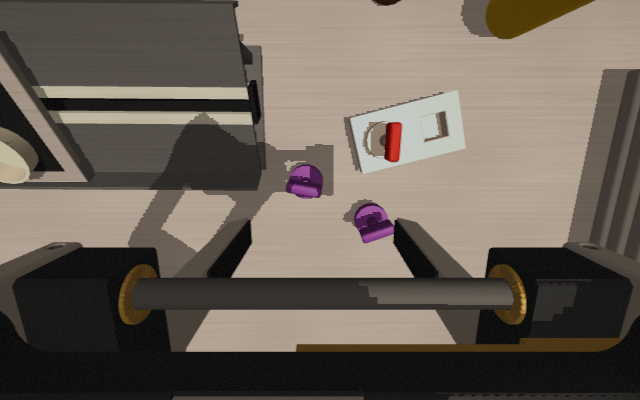

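```bash
python3 - <<'E'
from h import *
a,b=load("w1"),load("w2")
E={}
for k,d in (("a",a),("b",b)):
    h=cv2.cvtColor(d["img"],cv2.COLOR_RGB2HSV)
    m=cv2.inRange(h,(0,150,60),(8,255,255))|cv2.inRange(h,(173,150,60),(180,255,255))
    m[240:]=0
    ys,xs=np.nonzero(m); print(k,"red",len(xs),xs.mean(),ys.mean(),cv2.minAreaRect(np.c_[xs,ys].astype(np.float32)))
    r=cv2.boxPoints(cv2.minAreaRect(np.c_[xs,ys].astype(np.float32)))
    r=r[np.argsort(r[:,1])]; E[k]=[(xs.mean(),ys.mean()),r[:2].mean(0),r[2:].mean(0)]
    # deck strips: cream
    g=d["img"].astype(int)
    for u in ([20,60,100,120] if k=="a" else [60,100,150,200,235]):
        print(k,u,"bright edges",[ (v,int(g[v,u].sum()//3)) for v in range(80,130,2)])
    m=cv2.inRange(h,(60,8,140),(110,80,255));m[240:]=0
    n,l,s,c=cv2.connectedComponentsWithStats(m)
    i=1+np.argmax(s[1:,4]);print("block comp",s[i],c[i])
    cnt=np.argwhere(l==i)[:,::-1].astype(np.float32)
    print("block box",cv2.minAreaRect(cnt), cv2.boxPoints(cv2.minAreaRect(cnt)).round(1).tolist())
for i in range(3):
    p,e=tri([(a,E["a"][i]),(b,E["b"][i])]); print("bar",p.round(1),round(e,2))
E
```

```text
a red 510 277.84705882352944 141.17450980392158 ((278.1458435058594, 141.43905639648438), (39.232364654541016, 13.509256362915039), 87.87889862060547)
a 20 bright edges [(80, 74), (82, 74), (84, 77), (86, 150), (88, 170), (90, 170), (92, 171), (94, 168), (96, 167), (98, 54), (100, 21), (102, 21), (104, 24), (106, 19), (108, 21), (110, 61), (112, 138), (114, 171), (116, 172), (118, 172), (120, 170), (122, 167), (124, 74), (126, 76), (128, 77)]
a 60 bright edges [(80, 74), (82, 73), (84, 76), (86, 108), (88, 175), (90, 177), (92, 175), (94, 172), (96, 171), (98, 98), (100, 25), (102, 25), (104, 23), (106, 21), (108, 24), (110, 40), (112, 140), (114, 174), (116, 176), (118, 175), (120, 171), (122, 170), (124, 77), (126, 76), (128, 78)]
a 100 bright edges [(80, 76), (82, 78), (84, 75), (86, 84), (88, 178), (90, 178), (92, 176), (94, 178), (96, 174), (98, 141), (100, 15), (102, 23), (104, 17), (106, 23), (108, 25), (110, 33), (112, 141), (114, 179), (116, 180), (118, 179), (120, 177), (122, 175), (124, 78), (126, 77), (128, 79)]
a 120 bright edges [(80, 74), (82, 76), (84, 76), (86, 84), 
[... 1747 characters left out ...]
06, 25), (108, 23), (110, 23), (112, 144), (114, 109), (116, 110), (118, 108), (120, 108), (122, 106), (124, 59), (126, 44), (128, 44)]
b 235 bright edges [(80, 76), (82, 78), (84, 78), (86, 80), (88, 178), (90, 180), (92, 178), (94, 180), (96, 178), (98, 175), (100, 12), (102, 24), (104, 22), (106, 27), (108, 23), (110, 25), (112, 142), (114, 179), (116, 183), (118, 180), (120, 182), (122, 177), (124, 133), (126, 80), (128, 82)]
block comp [354 121   8  13  26] [356.96153846 126.57692308]
block box ((357.5, 127.0), (12.0, 7.0), 90.0) [[354.0, 121.0], [361.0, 121.0], [361.0, 133.0], [354.0, 133.0]]
bar [ 480.9 -333.7   81.5] 0.03
bar [ 500.2 -334.    81.1] 0.3
bar [ 460.1 -333.8   79.8] 0.06
```

```bash
python3 - <<'E'
from h import *
a,b=load("w1"),load("w2")
A=cv2.resize(a["img"][20:200,0:380],None,fx=2,fy=2,interpolation=2)[:,:,::-1]
c=cv2.resize(a["img"][70:200,70:390],None,fx=2.5,fy=2.5,interpolation=2)[:,:,::-1]
e=cv2.resize(b["img"][70:200,170:490],None,fx=2.5,fy=2.5,interpolation=2)[:,:,::-1]
cv2.imwrite("pics/c1.png",np.vstack([c,e])[:650][:600]); print(c.shape)
E
```

```text
(325, 800, 3)
```

View pics/c1.png

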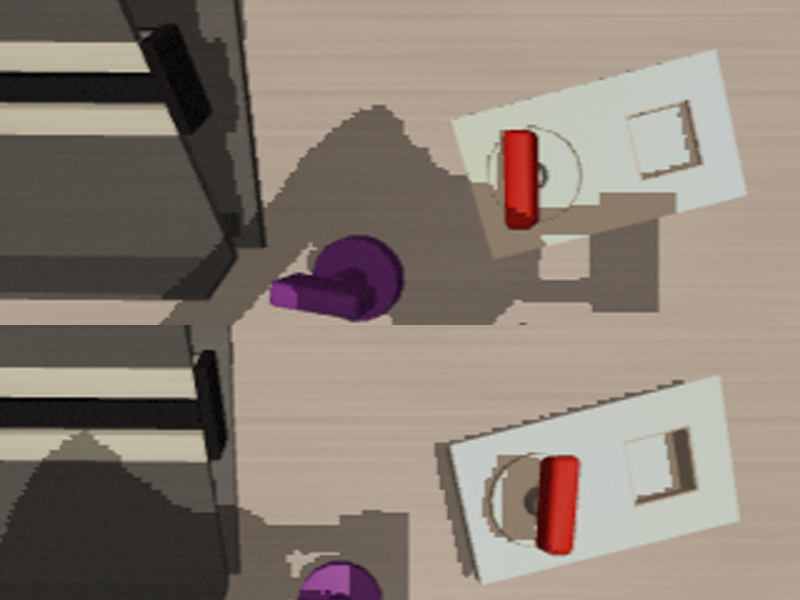

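```bash
cat >> h.py <<'E'
def ori(z,y):
    z=np.array(z,float);z/=np.linalg.norm(z);y=np.array(y,float);y-=z*(y@z);y/=np.linalg.norm(y)
    return R2q(np.c_[np.cross(y,z),y,z])
E
python3 - <<'E'
from h import *
a,b=load("w1"),load("w2")
for n,ua,ub in [("stripTopR",(126,86.8),(246.8,87.2)),("stripBotR",(141.2,123.6),(252.4,124.4)),("frontR",(154,190),(255.5,187.5))]:
    p,e=tri([(a,ua),(b,ub)]);print(n,p.round(1),round(e,2))
g=b["img"].astype(float).mean(2)
for u in (60,100,150,200,235):
    c=cv2.GaussianBlur(g,(1,1),0)[:,u]
    up=next(v+ (c[v]-95)/(c[v]-c[v+1]) for v in range(92,108) if c[v]>95>=c[v+1])
    lo=next(v+ (80-c[v])/(c[v+1]-c[v]) for v in range(104,118) if c[v]<80<=c[v+1])
    print(u,up,lo,onplane(b,(u,up),(0,0,72.7)).round(1),onplane(b,(u,lo),(0,0,62)).round(1))
s=np.sin(np.radians(28));c=np.cos(np.radians(28))
zt=[s,0,-c]
for n,p,y in [("ins",[488,-110,120],[0,-1,0]),("slide",[488,-60,120],[0,-1,0]),("lock-",[488,-60,120],[-1,0,0]),("lock+",[488,-60,120],[1,0,0]),("hi",[430,-110,230],[0,-1,0])]:
    j=bot.inverse_kinematics(p,ori(zt,y) if n!="x" else 0); print(n,None if j is None else np.round(j,2))
for y in (1,-1): 
    j=bot.inverse_kinematics([481,-334,88],ori([0,0,-1],[y,0,0]));print(y,None if j is None else np.round(j,2))
print(bot.get_qpos().round(2))
E
```

```text
stripTopR [ 534.3 -185.5   84.2] 0.07
stripBotR [ 498.8 -185.    67.3] 0.32
frontR [ 424.8 -181.6   55.3] 1.54
60 97.48353909465021 110.33206106870229 [526.   12.1  72.7] [513.8  24.2  62. ]
100 97.66376811594203 110.3961038961039 [525.7 -29.5  72.7] [513.6 -19.2  62. ]
150 98.33947368421053 110.55465587044534 [525.  -81.3  72.7] [513.3 -73.5  62. ]
200 98.49590163934427 111.20661157024793 [ 524.7 -133.3   72.7] [ 512.6 -127.7   62. ]
235 98.68857142857142 111.38888888888889 [ 524.5 -169.7   72.7] [ 512.3 -165.7   62. ]
ins [-0.48 -0.3   2.02  0.26  1.    1.  ]
slide [-0.35 -0.33  2.04  0.19  0.98  1.16]
lock- None
lock+ [-0.35 -0.33  2.04  0.19  0.98 -0.42]
hi [-0.57 -0.51  1.93  0.27  1.31  0.98]
1 [-0.7   0.23  1.49 -0.    1.42 -0.7 ]
-1 [-0.7   0.23  1.49 -0.    1.42  2.44]
[-0.66 -0.02  1.48 -0.    1.68  0.91]
```

```bash
python3 - <<'E'
from h import *
o=ori([0,0,-1],[1,0,0])
bot.move_to([481,-334,150],o)
bot.servo_line([481,-334,87.5],max_speed=100)
bot.grab(40); print(bot.get_grip_width()*94, bot.get_wrist_force().round(1), bot.get_tcp_pos().round(1))
bot.servo_line([481,-334,200],max_speed=150)
print(bot.get_grip_width()*94, bot.get_wrist_force().round(1))
s=np.sin(np.radians(28));c=np.cos(np.radians(28))
# deck frame guess
X=np.array([c,0,s]);Z=np.array([-s,0,c]);O=np.array([517.5,-130,69.])
oi=ori(-Z,[-.0083,-1,0])
bot.move_to(O+Z*(57+70),oi); shot("wrist","w3")
bot.servo_line(O+Z*(57+70)+[0,0,0]-X*40,max_speed=150); shot("wrist","w4")
print(bot.get_clock(),bot.get_tcp_pos())
v=np.vstack([load("w3")["img"][:300],load("w4")["img"][:300]])[:,:,::-1]
cv2.imwrite("pics/c2.png",v)
E
```

```text
40.1261203964805 [-0.7 -0.3  0.9] [ 481.  -334.    87.5]
39.60598827143904 [ 0.1  0.2 -2.2]
7.8583 [ 423.38288332 -130.56977909  163.32447402]
```

View pics/c2.png

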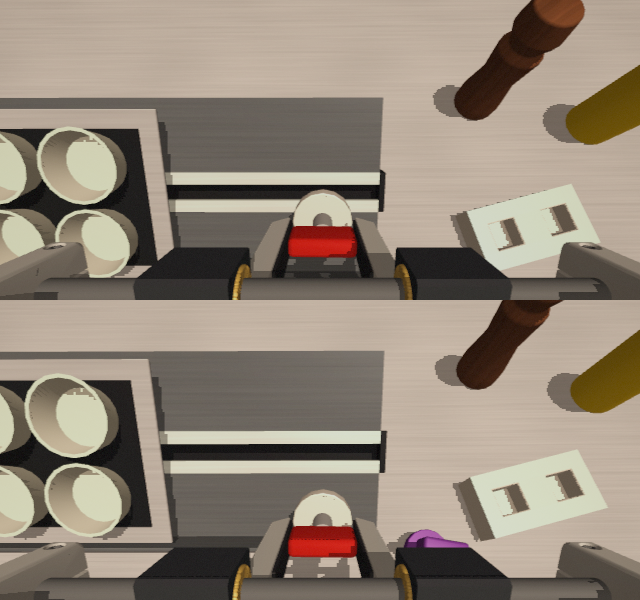

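```bash
cat > m.py <<'E'
from h import *
from scipy.optimize import least_squares
def edges(d,u,r0,r1):
    c=cv2.GaussianBlur(d["img"].astype(np.float32).mean(2),(1,1),0)[:,u]
    # threshold crossings at 125
    out=[]
    for v in range(r0,r1):
        if (c[v]-125)*(c[v+1]-125)<0: out.append((v+(c[v]-125)/(c[v]-c[v+1]),1 if c[v+1]>c[v] else -1))
    return out
obs={0:[],1:[],2:[]}
for n,cols,r0,r1 in [("w1",range(10,125,6),76,130),("w2",range(90,235,6),76,130),("w3",range(180,290,6),160,220),("w4",range(175,370,6),122,180)]:
    d=load(n);k=0
    for u in cols:
        e=edges(d,u,r0,r1)
        if [s for _,s in e]!=[1,-1,1,-1]: continue
        k+=1
        for i,j in ((0,0),(1,1),(2,3)): obs[i].append((n,)+ray(d,(u,e[j][0])))
    print(n,k)
def res(p,per=False):
    r=[]
    for i in range(3):
        q=p[1+2*i:3+2*i]
        for n,o,v in obs[i]:
            o2=np.array([o[0]-p[0]*(o[1]+130),o[2]]);v2=np.array([v[0]-p[0]*v[1],v[2]])
            w=q-o2; r.append((w[0]*v2[1]-w[1]*v2[0])/np.linalg.norm(v2))
    return np.array(r)
s=least_squares(res,[.008,534,78,524,73,500,60]);p=s.x
print("yaw",p[0],"edges",p[1:].round(2))
t,l=p[1:3],p[5:7];print("centre",(t+l)/2,"slope",np.degrees(np.arctan2(*(t-l)[::-1])),"width",np.linalg.norm(t-l))
r=res(p);k=0
for i in range(3):
    for n in ("w1","w2","w3","w4"):
        z=[r[k+j] for j,x in enumerate(obs[i]) if x[0]==n];print(i,n,np.round([np.mean(z),np.std(z)],2))
    k+=len(obs[i])
d=load("w3")
T=np.linalg.inv(np.array(d["T_tool_cam"]));dd=dict(d);dd["pose"]=np.array(d["T_tool_cam"])
for nm,q in [("collar top +x",(22,0,43)),("collar top +y",(0,22,43)),("bar top",(0,0,-6)),("bar front-top edge",(6,0,-6)),("bar rear-top",(-6,0,-6))]: print(nm,proj(dd,q).round(1))
img=d["img"].astype(int)
print("col322",[(v,img[v,322].tolist()) for v in range(186,262,2)])
E
python3 m.py
```

```text
w1 20
w2 23
w3 16
w4 32
yaw 0.007867009131007104 edges [534.72  87.22 524.37  79.95 499.54  65.19]
centre [517.12661957  76.20755251] slope 32.06212112585152 width 41.50859322490517
0 w1 [0.01 0.1 ]
0 w2 [-0.08  0.09]
0 w3 [0.26 0.04]
0 w4 [-0.08  0.13]
1 w1 [0.12 0.14]
1 w2 [-0.05  0.12]
1 w3 [-0.19  0.02]
1 w4 [0.06 0.1 ]
2 w1 [-0.19  0.07]
2 w2 [0.23 1.6 ]
2 w3 [-0.12  0.14]
2 w4 [0.02 0.12]
collar top +x [322.6 190.3]
collar top +y [352.8 219.7]
bar top [322.8 247.1]
bar front-top edge [322.7 237.2]
bar rear-top [322.8 256.9]
col322 [(186, [24, 23, 21]), (188, [28, 20, 19]), (190, [157, 139, 120]), (192, [166, 149, 129]), (194, [211, 216, 193]), (196, [211, 209, 185]), (198, [212, 209, 186]), (200, [211, 209, 185]), (202, [212, 209, 185]), (204, [211, 208, 185]), (206, [212, 208, 185]), (208, [211, 207, 183]), (210, [212, 208, 184]), (212, [209, 206, 182]), (214, [126, 114, 102]), (216, [125, 113, 101]), (218, [126, 113, 101]), (220, [125, 112, 101]), (222, [126, 113, 102]), (224, [175, 160, 146]), (226, [144, 62, 55]), (228, [129, 14, 10]), (230, [132, 21, 14]), (232, [134, 18, 11]), (234, [137, 22, 16]), (236, [136, 17, 14]), (238, [154, 23, 17]), (240, [193, 31, 19]), (242, [201, 36, 27]), (244, [202, 33, 21]), (246, [201, 35, 27]), (248, [198, 31, 20]), (250, [196, 34, 22]), (252, [193, 27, 16]), (254, [192, 32, 22]), (256, [152, 24, 17]), (258, [57, 54, 50]), (260, [63, 58, 55])]
```

```bash
python3 - <<'E'
from h import *
th=np.radians(28);X=np.array([np.cos(th),0,np.sin(th)]);Z=np.array([-np.sin(th),0,np.cos(th)])
for zc in (69,76):
  O=np.array([517.1,-130,zc])
  for n,rows in (("w3",(125,145,160,225)),("w4",(80,100,120,190,210))):
    d=load(n);g=d["img"].astype(float).mean(2)
    for r in rows:
        c=g[r];u=next((u for u in range(200,120,-1) if c[u]<110<=c[u-1]),None)
        if u: print(zc,n,r,u,(onplane(d,(u-.5,r),O+23*Z,Z)).round(1))
O=np.array([517.1-0.008*(-20),-125,72.5]);Y=np.array([.0079,1,0])
oi=ori(-Z,-Y)
P=O+Z*(57+28); bot.servo_line(P,oi,max_speed=120); d=shot("wrist","w5")
print(bot.get_tcp_pos().round(2),P.round(2),bot.get_clock(),bot.get_wrist_force())
cv2.imwrite("pics/c3.png",cv2.resize(d["img"][140:290,150:430],None,fx=2.8,fy=2.8,interpolation=2)[:,:,::-1])
E
```

```text
69 w3 125 158 [567.3  14.5 121.7]
69 w3 145 161 [551.9  14.3 113.6]
69 w3 160 163 [540.1  14.4 107.3]
69 w3 225 171 [485.3  15.3  78.1]
69 w4 80 151 [565.6  14.9 120.8]
69 w4 100 154 [551.3  14.7 113.2]
69 w4 120 157 [536.5  14.5 105.4]
69 w4 190 166 [481.   15.2  75.8]
69 w4 210 169 [463.9  15.   66.8]
76 w3 125 158 [564.3  11.1 127.2]
76 w3 145 161 [549.3  10.9 119.2]
76 w3 160 163 [537.8  10.9 113. ]
76 w3 225 171 [484.3  11.9  84.6]
76 w4 80 151 [561.9  11.4 125.9]
76 w4 100 154 [547.9  11.2 118.4]
76 w4 120 157 [533.5  11.1 110.7]
76 w4 190 166 [479.2  11.7  81.9]
76 w4 210 169 [462.5  11.5  73. ]
[ 477.3  -124.96  147.69] [ 477.35 -125.    147.55] 8.5333 [ 0.56146877  0.3329671  -2.0774605 ]
```

View pics/c3.png

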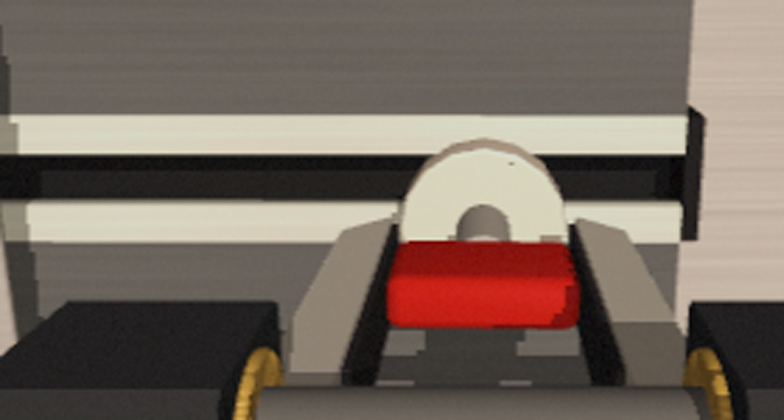

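```bash
cat >> h.py <<'E'
th=np.radians(28);X=np.array([np.cos(th),0,np.sin(th)]);Z=np.array([-np.sin(th),0,np.cos(th)]);Y=np.array([.0079,1,0])
E
python3 - <<'E'
from h import *
P=np.array(bot.get_tcp_pos())+3.0*X+Y*30
bot.servo_line(P,max_speed=60); p0=np.array(bot.get_tcp_pos());f0=np.array(bot.get_wrist_force())
hit=bot.servo_line(P-Z*36,max_speed=25,threshold=4)
p=np.array(bot.get_tcp_pos());f=np.array(bot.get_wrist_force())-f0
print(hit,"lowered",(p0-p)@Z,"dx",(p-p0)@X,"force XYZ",f@X,f@Y,f@Z,bot.get_torque(),p,bot.get_clock())
d=shot("wrist","w6")
cv2.imwrite("pics/c4.png",cv2.resize(d["img"][140:290,150:430],None,fx=2.8,fy=2.8,interpolation=2)[:,:,::-1])
E
```

```text
True lowered 23.267612172468105 dx -0.2886664647950443 force XYZ 1.0254694525204089 -0.6901978722396357 5.198651590784917 [0.04612111 0.19074122 0.01415979] [490.83488094 -94.79098444 128.57948402] 10.1083
```

View pics/c4.png

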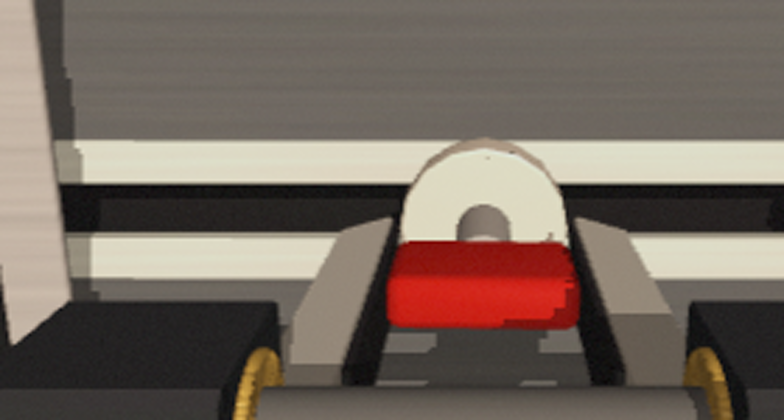

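```bash
python3 - <<'E'
from h import *
from m import edges
from scipy.optimize import least_squares
sets=[("w3",range(180,290,4),160,220),("w4",range(175,370,4),122,180),("w5",list(range(160,260,4))+list(range(362,390,4)),174,236),("w6",list(range(182,262,4))+list(range(362,396,4)),182,246)]
obs=[[],[],[]]
for n,cols,r0,r1 in sets:
    d=load(n);k=0;w=[]
    for u in cols:
        e=edges(d,u,r0,r1)
        if [s for _,s in e]!=[1,-1,1,-1]: continue
        k+=1;w.append([x for x,_ in e])
        for i,j in ((0,0),(1,1),(2,3)): obs[i].append((n,)+ray(d,(u,e[j][0])))
    print(n,k,np.mean(w,0).round(2) if w else None)
def res(p):
    r=[]
    for i in range(3):
        q=p[1+2*i:3+2*i]
        for n,o,v in obs[i]:
            o2=np.array([o[0]-p[0]*(o[1]+100),o[2]]);v2=np.array([v[0]-p[0]*v[1],v[2]])
            w=q-o2; r.append((w[0]*v2[1]-w[1]*v2[0])/np.linalg.norm(v2))
    return np.array(r)
s=least_squares(res,[.008,534,78,524,73,500,60]);p=s.x
print(p.round(3),"rms",np.sqrt(np.mean(s.fun**2)))
t,l=p[1:3],p[5:7];c=(t+l)/2;print("centre",c,"slope",np.degrees(np.arctan2(*(t-l)[::-1])),"W",np.linalg.norm(t-l))
tc=np.array(bot.get_tcp_pos());w=np.array([c[0]-tc[0]+.0079*(tc[1]+100),0,c[1]-tc[2]])
print("slot centre from TCP: X",w@X,"depth",-w@Z)
E
```

```text
w1 20
w2 23
w3 16
w4 32
yaw 0.007867009131007104 edges [534.72  87.22 524.37  79.95 499.54  65.19]
centre [517.12661957  76.20755251] slope 32.06212112585152 width 41.50859322490517
0 w1 [0.01 0.1 ]
0 w2 [-0.08  0.09]
0 w3 [0.26 0.04]
0 w4 [-0.08  0.13]
1 w1 [0.12 0.14]
1 w2 [-0.05  0.12]
1 w3 [-0.19  0.02]
1 w4 [0.06 0.1 ]
2 w1 [-0.19  0.07]
2 w2 [0.23 1.6 ]
2 w3 [-0.12  0.14]
2 w4 [0.02 0.12]
collar top +x [322.6 190.3]
collar top +y [352.8 219.7]
bar top [322.8 247.1]
bar front-top edge [322.7 237.2]
bar rear-top [322.8 256.9]
col322 [(186, [24, 23, 21]), (188, [28, 20, 19]), (190, [157, 139, 120]), (192, [166, 149, 129]), (194, [211, 216, 193]), (196, [211, 209, 185]), (198, [212, 209, 186]), (200, [211, 209, 185]), (202, [212, 209, 185]), (204, [211, 208, 185]), (206, [212, 208, 185]), (208, [211, 207, 183]), (210, [212, 208, 184]), (212, [209, 206, 182]), (214, [126, 114, 102]), (216, [125, 113, 101]), (218, [126, 113, 101]), (220, [125, 112, 101]), (222, [126, 113, 102]), (224, [175, 160, 146]), (226, [144, 62, 55]), (228, [129, 14, 10]), (230, [132, 21, 14]), (232, [134, 18, 11]), (234, [137, 22, 16]), (236, [136, 17, 14]), (238, [154, 23, 17]), (240, [193, 31, 19]), (242, [201, 36, 27]), (244, [202, 33, 21]), (246, [201, 35, 27]), (248, [198, 31, 20]), (250, [196, 34, 22]), (252, [193, 27, 16]), (254, [192, 32, 22]), (256, [152, 24, 17]), (258, [57, 54, 50]), (260, [63, 58, 55])]
w3 23 [171.4  184.27 199.13 211.9 ]
w4 48 [130.17 143.51 160.07 173.32]
w5 28 [180.24 194.61 211.67 226.78]
w6 23 [189.25 205.05 222.72 239.34]
[1.00000e-02 5.35187e+02 8.65490e+01 5.23872e+02 8.15670e+01 4.98666e+02
 6.84410e+01] rms 0.43238215298165356
centre [516.92679802  77.49498552] slope 26.37453551198737 W 40.76373012999865
slot centre from TCP: X -0.8768955682022401 depth 57.35974283717416
```

```bash
python3 - <<'E'
from h import *
p0=np.array(bot.get_tcp_pos())+Z*0.7
bot.servo_line(p0,max_speed=20); f0=np.array(bot.get_wrist_force()); print("f0",f0@X,f0@Y,f0@Z)
for s in (1,-1):
    h=bot.servo_line(p0+s*5*X,max_speed=20,threshold=4)
    p=np.array(bot.get_tcp_pos());f=np.array(bot.get_wrist_force())-f0
    print(s,h,(p-p0)@X,f@X,f@Y,f@Z)
    bot.servo_line(p0,max_speed=30)
p=np.array(bot.get_tcp_pos());f=np.array(bot.get_wrist_force());print((p-p0)@X,f@X,f@Z,p,bot.get_clock(),bot.get_grip_width()*94)
E
```

```text
f0 -1.0553803980137193 0.3294259242491758 -0.3459136550600512
1 False 4.043745490840286 -1.7933605648975295 -0.9682038613577537 0.5424343010135739
-1 True -2.2899238436350413 3.503569684973006 -0.6946206280253228 -0.8407322485500908
-0.9622012573715766 -1.9762371407657118 0.12074636281047557 [489.89236555 -94.5349991  128.23507275] 11.7417 39.99094252954265
```

```bash
python3 - <<'E' 
from h import *
d=load("w4");O=np.array([517.1,-100,77.])
for uv in [(104,115),(25,115),(65,75),(65,157),(118,197),(46,197),(82,164),(82,228)]:
    p=onplane(d,uv,O+44*Z,Z)-O; print(uv,"deck x",round(p@X,1),"world y",round(p[1]-100,1))
O2=O
for r,u in ((120,157),(190,166)): print("rim",(onplane(d,(u-.5,r),O+23*Z,Z)).round(1))
E
```

```text
(104, 115) deck x 33.8 world y 39.3
(25, 115) deck x 34.5 world y 100.9
(65, 75) deck x 63.3 world y 63.4
(65, 157) deck x 1.6 world y 76.8
(118, 197) deck x -32.0 world y 39.9
(46, 197) deck x -31.4 world y 99.9
(82, 164) deck x -4.2 world y 64.3
(82, 228) deck x -59.0 world y 75.5
rim [533.   10.6 111.5]
rim [479.   11.2  82.8]
```

```bash
python3 - <<'E'
from h import *
Y=np.array([.0085,1,0])
c=np.array([490.835,-94.79,128.579])+Z*0.0   # contact pose found on lowering
def rep(t):
    p=np.array(bot.get_tcp_pos());f=np.array(bot.get_wrist_force());w=p-c
    print(t,"X %.2f Y %.2f Z %.2f"%((w-Y*w[1])@X,p[1],w@Z),"F",(f@X).round(2),(f@Y).round(2),(f@Z).round(2),bot.get_clock())
bot.servo_line(c-Z*0.3,max_speed=20);bot.hold(0.2);rep("start")
bot.servo_line(c-Z*0.3+Y*(-15+94.79),max_speed=60);rep("near")
h=bot.servo_line(c-Z*0.3+Y*(8+94.79),max_speed=15,threshold=4);rep(h)
bot.hold(0.3);rep("held")
d=shot("wrist","w7")
cv2.imwrite("pics/c5.png",cv2.resize(d["img"][100:300,60:430],None,fx=2.1,fy=2.1,interpolation=2)[:,:,::-1])
E
```

```text
start X -0.90 Y -94.53 Z 0.11 F -4.63 0.78 7.89 12.1917
near X 0.49 Y -14.89 Z -0.26 F -0.26 -1.26 6.49 13.675
True X 0.49 Y 1.64 Z -0.30 F 0.58 -0.25 2.78 14.7667
held X 0.17 Y 1.43 Z -0.27 F 0.07 0.72 0.84 15.0667
```

View pics/c5.png

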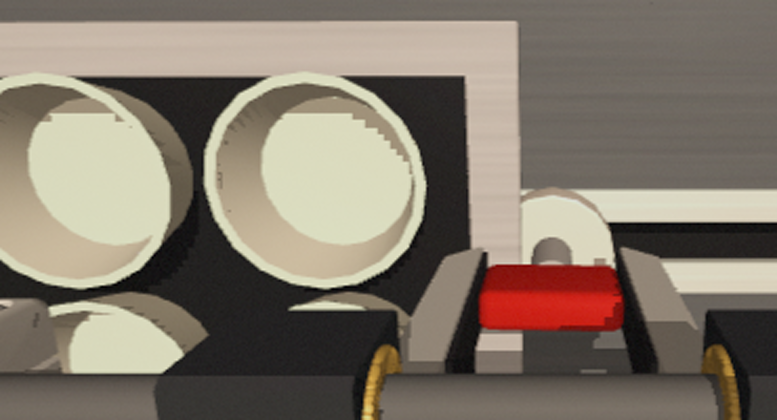

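```bash
python3 - <<'E'
from h import *
Y=np.array([.0085,1,0]);c=np.array([490.835,-94.79,128.579])-Z*0.2
for y in np.arange(1.5,6.1,0.5):
    h=bot.servo_line(c+Y*(y+94.79),max_speed=15)
    bot.hold(0.1)
    p=np.array(bot.get_tcp_pos());f=np.array(bot.get_wrist_force());w=p-c
    print(y,"X %.2f Y %.2f Z %.2f"%((w-Y*w[1]-94.79*Y)@X,p[1],w@Z),"F",(f@X).round(2),(f@Y).round(2),(f@Z).round(2),bot.get_clock())
    if f@Y<-4: break
E
```

```text
1.5 X -0.62 Y 1.43 Z -0.10 F -0.93 -0.15 6.23 15.4667
2.0 X -0.60 Y 1.52 Z -0.09 F -1.34 -0.6 6.13 15.8167
2.5 X -0.60 Y 1.66 Z -0.11 F -0.69 -2.7 6.58 16.1667
3.0 X -0.56 Y 1.88 Z -0.09 F -2.19 -3.19 6.49 16.5167
3.5 X -0.54 Y 1.95 Z -0.08 F -1.27 -4.44 6.95 16.8667
```

```bash
python3 - <<'E'
from h import *
Y=np.array([.0085,1,0]);Y/=np.linalg.norm(Y);c=np.array([490.835,-94.79,128.579])
P=c+Y*(2.2+94.79)+Z*0.0
for a in (22.5,45,67.5,90):
    t=np.radians(a); yt=-Y*np.cos(t)+X*np.sin(t)
    bot.servo_line(P,ori(-Z,yt),max_speed=40)
    p=np.array(bot.get_tcp_pos());f=np.array(bot.get_wrist_force());w=p-P
    ya=q2R(bot.get_eef_rot())[:,1]
    print(a,np.degrees(np.arctan2(ya@X,-ya@Y)).round(1),"d X %.2f Y %.2f Z %.2f"%(w@X,w@Y,w@Z),"F",(f@X).round(2),(f@Y).round(2),(f@Z).round(2),np.round(bot.get_torque(),2),bot.get_clock(),(bot.get_grip_width()*94).round(1))
bot.hold(0.2);d=shot("wrist","w8")
cv2.imwrite("pics/c6.png",d["img"][60:320,:,::-1])
E
```

```text
Traceback (most recent call last):
AttributeError: 'float' object has no attribute 'round'
```

```bash
python3 - <<'E'
from h import *
Y=np.array([.0085,1,0]);Y/=np.linalg.norm(Y);c=np.array([490.835,-94.79,128.579])
P=c+Y*(2.2+94.79)+Z*0.0
for a in (22.5,45,67.5,90):
    t=np.radians(a); yt=-Y*np.cos(t)+X*np.sin(t)
    if a>23: bot.servo_line(P,ori(-Z,yt),max_speed=40)
    p=np.array(bot.get_tcp_pos());f=np.array(bot.get_wrist_force());w=p-P
    ya=q2R(bot.get_eef_rot())[:,1]
    print(a,np.degrees(np.arctan2(ya@X,-ya@Y)),"d X %.2f Y %.2f Z %.2f"%(w@X,w@Y,w@Z),"F",f@X,f@Y,f@Z,np.round(bot.get_torque(),2),bot.get_clock(),bot.get_grip_width()*94)
bot.hold(0.2);d=shot("wrist","w8")
cv2.imwrite("pics/c6.png",d["img"][60:320,:,::-1])
E
```

```text
22.5 22.096656852482777 d X 0.22 Y -0.16 Z 0.09 F -0.4222365914508359 0.06727794144644672 3.9146400819242855 [-0.07  0.21  0.01] 17.4083 39.380939732911
45 44.87334914287619 d X -0.03 Y 0.02 Z 0.06 F -0.5505073307058497 0.22531975861918505 4.8966225406245 [0.   0.38 0.03] 17.95 39.79691776226332
67.5 67.72924818129448 d X -0.13 Y 0.12 Z 0.07 F -1.4321282020015 1.4197957399060233 6.63535601061991 [-0.02  0.49  0.04] 18.4917 39.61282754484906
90 90.35583639512568 d X -0.29 Y 0.10 Z 0.09 F -1.4835532718929945 1.2174662644147771 6.346707590451077 [-0.05  0.57 -0.03] 19.0333 39.27683673351644
```

View pics/c6.png

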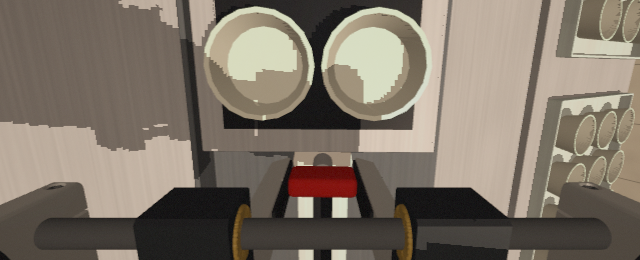

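```bash
python3 - <<'E'
from h import *
Y=np.array([.0085,1,0]);Y/=np.linalg.norm(Y);c=np.array([490.835,-94.79,128.579])
P=c+Y*(2.2+94.79)
def rep(t):
    p=np.array(bot.get_tcp_pos());f=np.array(bot.get_wrist_force());w=p-P
    print(t,"d X %.2f Y %.2f Z %.2f"%(w@X,w@Y,w@Z),"F %.1f %.1f %.1f"%(f@X,f@Y,f@Z),bot.get_clock())
bot.servo_line(P+Z*1,max_speed=15);bot.hold(.1);rep("up1")
h=bot.servo_line(P+Z*5,max_speed=10,threshold=7);rep(h)
bot.servo_line(P-Z*0.1,max_speed=15);rep("down")
bot.servo_line(P-Z*0.1+Y*1.2,max_speed=15);bot.hold(.2);rep("nudge")
bot.servo_line(P-Z*0.1,max_speed=15);rep("back")
bot.open_gripper();rep("open")
bot.servo_line(P+Z*70-Y*15,max_speed=100);
bot.move_to(np.array([517,-60,77])+Z*150-X*30-Y*40,ori(-Z,-Y));d=shot("wrist","w9");rep("off")
cv2.imwrite("pics/c7.png",cv2.resize(d["img"][60:280,60:440],None,fx=2.1,fy=2.1,interpolation=2)[:,:,::-1])
E
```

```text
up1 d X -1.18 Y 0.08 Z 0.18 F -1.4 -0.2 -0.5 19.6333
True d X -2.03 Y 0.10 Z 1.54 F 1.2 -0.3 -1.4 19.9333
down d X -0.33 Y 0.08 Z 0.12 F -2.8 0.5 5.0 20.3083
nudge d X -0.24 Y 0.37 Z 0.10 F -3.1 -1.9 4.4 20.7583
back d X -0.08 Y 0.01 Z 0.13 F -3.1 0.3 6.7 21.0083
open d X 0.01 Y -0.02 Z -0.09 F -1.2 0.4 0.4 21.9667
off d X -32.28 Y -102.42 Z 92.36 F 0.1 0.0 -0.3 24.0167
```

View pics/c7.png

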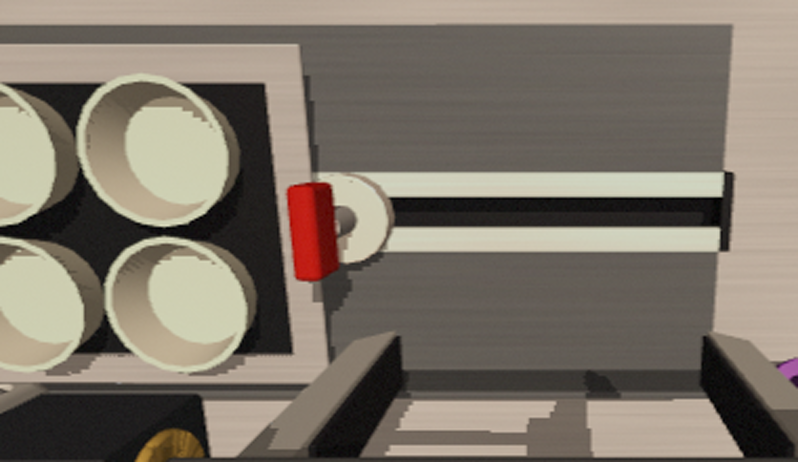

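```bash
python3 - <<'E'
from h import *
d=load("w9");O=np.array([517.1,-100,77.])
g=d["img"].astype(float).mean(2)
for r in (95,125):
    u=next(u for u in range(230,190,-1) if g[r,u]<110<=g[r,u-1]); print("rim edge",onplane(d,(u-.5,r),O+23*Z,Z).round(1))
p=onplane(d,(247,163),O+12*Z,Z);print("collar right edge",p.round(1))
h=cv2.cvtColor(d["img"],cv2.COLOR_RGB2HSV);m=cv2.inRange(h,(0,150,60),(8,255,255))|cv2.inRange(h,(173,150,60),(180,255,255))
y,x=np.nonzero(m[:260]);r=cv2.boxPoints(cv2.minAreaRect(np.c_[x,y].astype(np.float32)));r=r[np.argsort(r[:,1])]
e=[onplane(d,q,O+60*Z,Z) for q in (r[:2].mean(0),r[2:].mean(0))];v=e[0]-e[1];print("bar angle to X deg",np.degrees(np.arctan2(v[1],v@X)),"len",np.linalg.norm(v))
bot.hold(0.3);bot.job_done();print(bot.get_clock())
E
```

```text
rim edge [563.8  11.1 127.9]
rim edge [539.7  11.1 115.1]
collar right edge [511.2 -22.4  87.4]
bar angle to X deg -66.78672735866745 len 334.7824787948964
the job is handed in; nothing more can be done
the job is handed in; nothing more can be done
```

The stop is locked in the slot at the tray's right-hand wall, and I handed the job in at about 24.5 s on the robot clock. I gripped its bar end to end, lifted it from the block and lowered its head into the slot about 120 mm from the tray's wall. I slid it along until the collar met the wall, turned it a quarter turn, let go and backed off.

**Checks that passed**
- **Height:** at touchdown, slot triangulation put the deck 57.4 mm below the TCP; 57 mm means the collar is on the deck.
- **Wall contact:** the sideways force rose to about 4 N while the arm advanced only about 0.5 mm, so the collar is against the wall.
- **Lock:** a gentle pull up stopped after about 1.5 mm. That fits the 2 mm of play under the lips, though it is soft evidence because the grip could also have given.
- **Last picture:** the collar is flat on the slot, partly under the rim. The bar looks square across the slot by eye, and the wrist had turned 90.4°.
- **Spacing:** the collar's outer edge is 45.5 mm from the estimated wall, against 44 mm if touching. That leaves a gap of about 1.5 mm at most.
- **Tray:** its rim edge measured y = 11.1 mm, against 10.6 to 11.2 mm before, so it did not move along the slot. I did not measure its position up the slope or its tilt.

**Checks that failed or disagreed**
- **Deck height:** the slot measured about 77 mm high by camera and touch, against the 69 mm I worked out from the text. I went with the measured height.
- **Bar angle:** my final numeric check gave nonsense (a 335 mm bar). The colour mask had picked up other red or orange things, so the bar's angle rests on the picture and the wrist angle.
- **Sideways test:** nudging the stop across the slot gave a clear stop in the downslope direction only.

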